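# Load a fresh roll into the wrapping-paper dispenser

## Robot

A 7-joint arm with a two-finger parallel gripper is mounted at the origin on a cart in front of the work surface, level with it; the furniture and walls round the work are solid. World frame = base frame: x ahead of the robot, y to its left, z up, the work surface at z = 0. Lengths are in m, angles in degrees, forces in N, time in s.
With the tool pointing down it reaches from about 0.425 to 0.875 m from the base axis. Payload 4.7 kg.
Tool frame: the origin (TCP) lies at the very end of the fingers, on their centre line; the grasp point (between the pads) lies 19 mm behind it (env.grip_point_offset is the distance from the TCP to the grasp point, in m); z points along the fingers, y is the line along which they close (so a half turn about z gives the same grasp; the last joint's range is limited). The gripper opens to 87 mm and grips with 3 to 60 N. Pads are 19 mm wide; open, the fingers measure 117 mm over their backs; the gripper's body (75 mm by 190 mm) begins 51 mm behind the grasp point.
Start: joints at [-65.598, 18.392, -4.016, 83.108, 1.295, 78.541, -3.26], TCP at [0.26, 0.596, 0.223] pointing down, gripper open.
Joint ranges: [-163.93, 163.93], [-17.29, 119.83], [-79.2, 71.16], [3.27, 140.29], [-89.18, 269.18], [5.43, 117.66], [-154.24, 154.24]. Speed limits (degrees/s): [147.25, 147.25, 180, 180, 180, 180, 180].

## Interface

Orientations are given as [roll, pitch, yaw] about the fixed x, y, z axes, in that order (R = Rz(yaw) Ry(pitch) Rx(roll)).
In Python, from cell import env gives the robot as it stands.
- The arm moves only by the tool jog_arm, never from a script. Its argument "motion" is a list of rows, each an object of numbers: "x", "y", "z": the shift along the tool's x, y, z in cm; "ax", "ay", "az": the turn, a rotation vector about the tool's x, y, z in degrees. In form: [{"x": .., "y": .., "z": .., "ax": .., "ay": .., "az": ..}, ...]. A call has exactly 5 rows; each row shifts and turns the commanded pose from where the row before left it, along the tool's axes as they then stand; what a row does not reach is not made up. A row lasts 1/10 s, in which the tool goes at most 50 mm and 8.59 degrees, less where a joint would pass 70% of its speed; a pose out of reach is approached as far as the arm can. A call is refused whole if a number of a shift passes 5 or a number of a turn 8.59, either way. A call with a gripper value outside its range is refused whole. "claw" is the gripper command: -1 is shut, 1 is fully open, values between are in proportion, set as the call begins (left out, the last holds). The fingers move at their own pace and stop on an object; "squeeze" is the grip in N (left out, the last holds). Time passes only in rows, so rows that do not move let the fingers close, or fill a call up. It gives the time, the measured TCP pose, the force, the opening and the grip force at its end, in the units of the state.
- env.get_obs(): the state, without advancing time (a new reading comes with each control period).
- env.read_camera(name): name is "scene" or "top" or "wrist"; returns the picture (400x640x3 uint8, red, green, blue); there is no depth.
- env.camera_params(name): a dict with "fx", "fy", "cx", "cy" (pixels), "k1" (the pictures are not rectified: a ray, as slopes to the right and down, at radius r is drawn at 1 + k1 r^2 times it, then the intrinsics apply), "extrinsics" (4x4, takes a point from world to camera coordinates). Camera axes: x right, y up, looking along -z (the intrinsics and any distortion apply to the point x, -y, -z); pixel columns grow to the right and rows downward; lengths in m; the calibration is good to about 2 mm. A picture is of the moment at which its call begins: read the wrist's pose just before it. camera_params takes no time and is no camera call; for the wrist camera it gives the pose at the moment of the call.
- env.sign_off(): hands the job in; it is judged then, once.
The state is a dict: "time_s": time; "qpos": joint angles; "joint_velocities": joint speeds; "effort": joint torques, N m; "tool_pos": TCP position; "tool_rot": TCP orientation; "force": force on the tool from outside, world axes, zero at the start; "wrist_torque": the same for the moment, N m; "grip_width": finger opening in m; "grasp_force": force on a finger pad.
Only numpy, scipy, OpenCV 4.12 (cv2) and the standard library are available. Lean on these libraries where they do the work, as an engineer would, in place of code of your own. Each camera call takes 0.05 s, during which the arm holds its last target. There are 200 camera calls.

## Task

Load the fresh roll of brown wrapping paper into the counter-top dispenser: swing the steel tear bar up and right back by its black knob, lay the roll across the dispenser so that its spindle sits down in both V-shaped saddles, then bring the tear bar forward and down again so that it rests on the paper. Leave the tape, the red mug and the salt shaker where they stand.

Things in the scene. Friction and masses are not known exactly. Their poses are not given: they have to be found in the camera images.
- dispenser: Fixed paper dispenser: wooden base (x -60 to +110 mm, 206 mm wide, 18 mm high), two upright grey cheeks 10 mm thick, mid-planes at y +85 and -85 mm, each topped by an open 90 degree V saddle (37 mm wide, horns to z 116 mm). Origin on the worktop below the middle of the saddles' line; x points back to the bar's hinge, y along the roll. Spindle home: its axis at x 0, z 105 mm.
- saddle_left (a point): Centre that the spindle's axis takes in the +y saddle when it is home (105 mm above the worktop).
- saddle_right (a point): The same for the -y saddle.
- bar_hinge (a point): Middle of the tear bar's hinge axis, which runs along the dispenser's y: 75 mm behind the saddles' line, 60 mm above the worktop.
- tear_bar (a joint): Steel tear bar, 10 mm thick, 213 mm long, on two arms, 112 mm from its hinge. 0 = down on its stop, lying in the roll's place; grows as it swings up and back, to 1.50 at the rear stop. Let go above about 1.0 it falls back and stays there, below that it falls forward. About 0.24 when it rests on the roll in the saddles; clear of the roll's way above 1.2.
- bar_knob (a point): Middle of the bar's black barrel knob (22 mm diameter, 28 mm long along the dispenser's y, flat ends), on a thin stalk 35 mm off the bar, on top when the bar is down; 141 mm from the hinge axis. Seen from the hinge it stands 39 degrees above the dispenser's -x at joint 0, and this angle grows with the joint. Pinched on its flat ends it can turn between the fingers.
- paper_roll: The fresh roll: brown kraft paper, 56 mm diameter, 140 mm long, on a steel spindle 12 mm thick and 200 mm long that stands out 30 mm at each end; 280 g or so. Lies on its side on the worktop and can roll. Origin at its very middle, on the axis; its y is the axis (the two ends are alike).
- tape_roll: Bystander, loose: roll of beige masking tape lying flat, 104 mm across, 25 mm high. Origin at the middle of its underside.
- mug_red: Bystander, loose: red mug with a patterned band, 90 mm wide, 87 mm high. Origin at the middle of its underside.
- salt_shaker: Bystander, loose: small glass salt shaker with a grey top, 44 mm across, 90 mm high. Origin at the middle of its underside.

How it is judged:
By the outcome, as a careful person would: the job done as asked, in the order asked, and still so for the second after the job is handed in, with the robot touching nothing.
It also fails if it takes over 61 s, if anything falls off the work surface, if the arm or the gripper's body presses on something with over 40 N, if the wrist force passes 120 N, or if a joint passes its speed limit or range.

## Working session

There is one attempt and no reset: what is moved stays moved. The work goes in short steps, Python scripts to look and compute and a tool call to move; the robot and the scene stay as the last step left them, time stands still between calls to the robot, and variables do not carry over. Pictures are saved under pics/ and viewed, at most 11 in all, crops included, and the job is handed in when it is done.

Besides the shell and the picture viewer there is one more tool, called after ">>>" in YAML: its name, and indented under it one key for each argument. jog_arm: Moves the arm, as the interface text tells. Its arguments: {"type":"object","properties":{"motion":{"type":"array"},"claw":{"type":"number"},"squeeze":{"type":"number"}},"required":["motion"]}

```bash
mkdir -p pics; ls; python3 - <<'E'
from cell import env
import cv2
for n in ["scene","top"]:
    cv2.imwrite(f"pics/{n}0.png",env.read_camera(n)[:,:,::-1])
    p=env.camera_params(n);print(n,p)
o=env.get_obs();print(o)
E
```

```text
pics
scene {'fx': 392.7027072873375, 'fy': 392.7027072873375, 'cx': 318.00975219255236, 'cy': 193.0874595844425, 'k1': -0.07899455347459816, 'extrinsics': array([[ 0.52673089, -0.8498528 ,  0.01745835, -0.28991153],
       [ 0.59010361,  0.38036943,  0.71210731, -0.44277959],
       [-0.61182701, -0.36478669,  0.70185353, -0.58920293],
       [ 0.        ,  0.        ,  0.        ,  1.        ]])}
top {'fx': 447.5957240016435, 'fy': 447.5957240016435, 'cx': 316.3812897918164, 'cy': 202.66180695977923, 'k1': 0.01950277599810262, 'extrinsics': array([[ 0.07411512, -0.99724775, -0.00196753,  0.00661927],
       [ 0.97205818,  0.07180211,  0.22348906, -0.6007727 ],
       [-0.22273269, -0.01847647,  0.97470445, -1.08191613],
       [ 0.        ,  0.        ,  0.        ,  1.        ]])}
{'time_s': 0.1, 'qpos': array([-65.59795106,  18.43600146,  -4.0145237 ,  83.16877764,
         1.29616697,  78.54080292,  -3.26144342]), 'joint_velocities': array([-0.04153614, -0.13857993,  0.04684265, -0.23728591,  0.00834306,
        0.15342301, -0.00108271]), 'effort': array([-5.29092031e-04, -4.92572808e+01, -4.05883100e-01, -3.13400996e+01,
       -6.41327770e-02,  3.94183095e-02,  8.16325542e-05]), 'tool_pos': array([0.26002775, 0.5951748 , 0.22154969]), 'tool_rot': array([-1.79899712e+02,  6.94957288e-03,  1.56405404e+02]), 'force': array([ 0.33407646, -0.02346609, -0.02657719]), 'wrist_torque': array([-0.03219371, -0.01625474,  0.03011888]), 'grasp_force': 0.0, 'grip_width': 0.0874197722192394}
```

View pics/scene0.png

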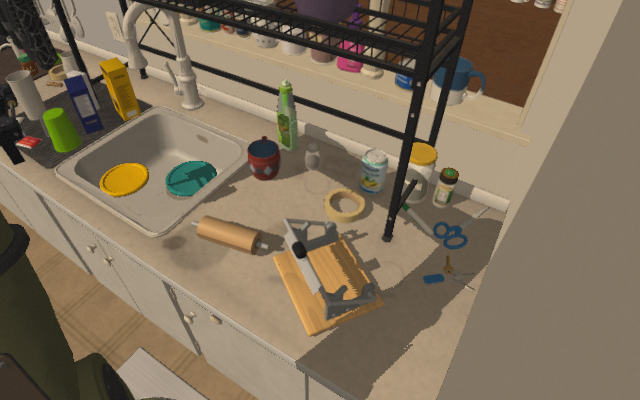

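View pics/top0.png

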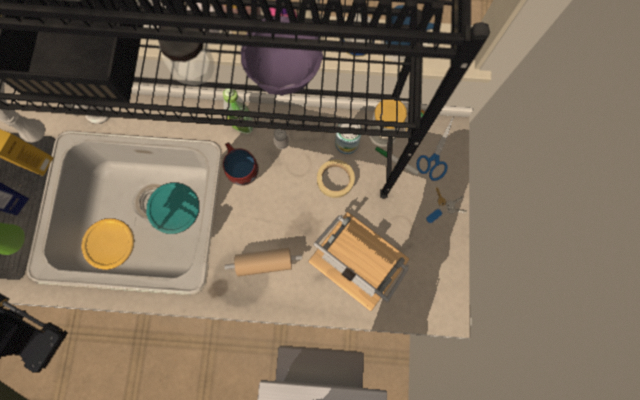

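```bash
python3 - <<'E'
import cv2
a=cv2.imread("pics/scene0.png")[185:335,180:400]
b=cv2.imread("pics/top0.png")[195:315,215:415]
cv2.imwrite("pics/c1.png",cv2.resize(a,(800,545),interpolation=cv2.INTER_CUBIC))
cv2.imwrite("pics/c2.png",cv2.resize(b,(800,480),interpolation=cv2.INTER_CUBIC))
E
```

```text
(no output)
```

View pics/c1.png

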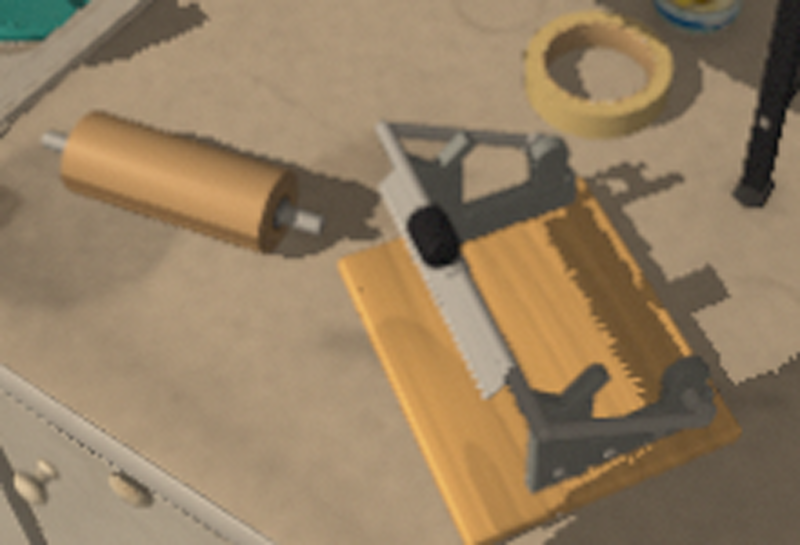

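View pics/c2.png

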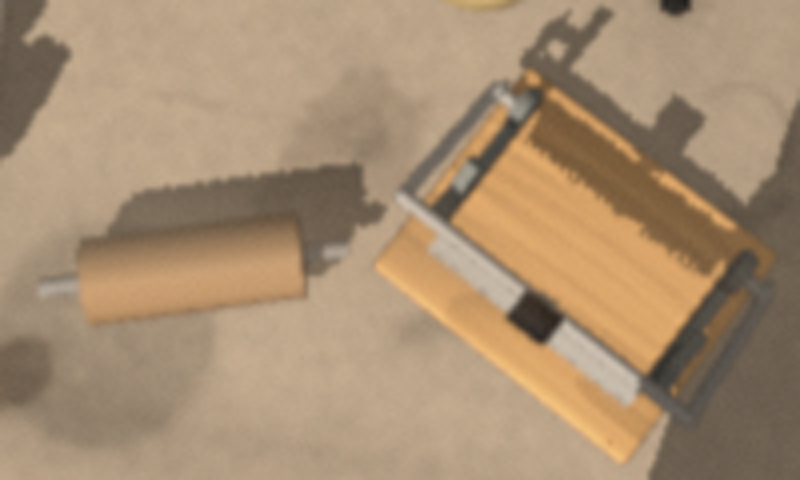

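```bash
cat > h.py <<'E'
import numpy as np
from cell import env
from scipy.optimize import least_squares
from scipy.spatial.transform import Rotation as R
def proj(P,cam):
    P=np.atleast_2d(P); T=np.array(cam["extrinsics"]); c=P@T[:3,:3].T+T[:3,3]
    u=np.c_[c[:,0]/-c[:,2],-c[:,1]/-c[:,2]]; r2=(u**2).sum(1,keepdims=True)
    u=u*(1+cam["k1"]*r2); return u*[cam["fx"],cam["fy"]]+[cam["cx"],cam["cy"]]
def D(p,L):  # dispenser local -> world; p=(x,y,yawdeg)
    L=np.atleast_2d(L); return L@R.from_euler('z',p[2],degrees=True).as_matrix().T+[p[0],p[1],0]
def point(pix,cam,z):
    f=lambda q: proj([q[0],q[1],z],cam)[0]-pix
    return least_squares(f,[0.5,0.2]).x
E
python3 - <<'E'
from h import *
S=env.camera_params("scene");T=env.camera_params("top")
L=np.array([[-.06,.103,.018],[-.06,-.103,.018],[.11,-.103,.018],[.11,.103,.018]])
pt=np.array([[309.25,261.25],[371.25,310.5],[408.7,259.5],[347.5,212.5]])
ps=np.array([[273.5,257],[309.3,334.9],[383.5,303.8],[340.9,235.9]])
f=lambda p:np.r_[(proj(D(p,L),T)-pt).ravel(),(proj(D(p,L),S)-ps).ravel()]
p0=point(pt.mean(0),T,.018)
s=least_squares(f,[*p0,-35],loss="soft_l1");p=s.x
print("disp",p,s.fun.round(1))
h=lambda j:[.075-.141*np.cos(np.radians(39)+j),0,.06+.141*np.sin(np.radians(39)+j)]
print("knob j0",D(p,h(0)),proj(D(p,h(0)),T),proj(D(p,h(0)),S))
print("knob j1.2",D(p,h(1.2)),"j1.5",D(p,h(1.5)))
g=lambda q:np.r_[(proj(D(q,[[0,.1,.028],[0,-.1,.028]]),T)-[[225,267.5],[301.25,257.5]]).ravel(),(proj(D(q,[[0,.1,.028],[0,-.1,.028]]),S)-[[192.4,223],[268,246]]).ravel()]
s=least_squares(g,[.45,.2,10]);print("roll",s.x,s.fun.round(1))
for n,px,z in [("post",(385,193),0),("tape",(336,179),.025),("mug",(240,166),.087)]: print(n,point(px,T,z))
# rack leading rail height: match post/rail
q=env.get_obs();W=env.camera_params("wrist");print(q["tool_pos"],np.linalg.inv(W["extrinsics"])[:3,3])
E
```

```text
disp [  0.44456525  -0.0582475  -34.13728047] [-0.7 -0.1  0.7  1.3  2.4 -0.4  0.8 -1.4 -1.4 -1.4 -1.1  0.9  1.4  0.1
 -0.7 -3.5]
knob j0 [[ 0.41594555 -0.03884333  0.14873418]] [[349.41681184 274.92119009]] [[298.97593523 250.4870521 ]]
knob j1.2 [[ 0.54223118 -0.12446502  0.1942841 ]] j1.5 [[ 0.57348765 -0.14565691  0.17557989]]
roll [ 0.44106594  0.17616197 11.96068071] [-0.1 -0.2  0.7 -0.8 -0.8 -0.3 -0.1  0.7]
post [ 0.65506174 -0.13296342]
tape [0.67773101 0.00384233]
mug [0.67633305 0.25379881]
[0.26002775 0.5951748  0.22154969] [0.18990161 0.62622562 0.38369414]
```

```bash
cat >> h.py <<'E'
from scipy.spatial.transform import Slerp
DP=np.array([.4446,-.0582,-34.1]); 
def knob(j):
    a=np.radians(39)+j; return D(DP,[.075-.141*np.cos(a),0,.06+.141*np.sin(a)])[0]
def rot(yaw,tilt=0): # tool down, yaw; tilt>0: tool z leans toward tool +x
    return R.from_euler('z',yaw,degrees=True)*R.from_euler('x',180,degrees=True)*R.from_euler('y',tilt,degrees=True)
def cur():
    o=env.get_obs(); return np.array(o["tool_pos"]),R.from_euler('xyz',o["tool_rot"],degrees=True)
def plan(wps,start=None):
    """wps: list of (tcp,R,nrows). prints rows"""
    p,r=start or cur(); rows=[]
    for q,s,n in wps:
        sl=Slerp([0,1],R.concatenate([r,s])); p0=p
        for k in range(1,n+1):
            r2=sl(k/n); p2=p0+(np.array(q)-p0)*k/n
            sh=r.inv().apply(p2-p)*100; tu=(r.inv()*r2).as_rotvec(degrees=True)
            sh=sh.round(2); tu=tu.round(2); rows.append((sh,tu))
            p=p+r.apply(sh/100); r=r*R.from_rotvec(tu,degrees=True)
    for i,(a,b) in enumerate(rows):
        if i%5==0: print("--")
        print("{"+", ".join(f'"{k}":{v:g}' for k,v in zip(("x","y","z","ax","ay","az"),[*a,*b]) if v)+"},")
    return p,r
E
python3 - <<'E'
from h import *
yk=145.9; K=knob(0); print(K)
r=rot(yk,10); zt=r.apply([0,0,1]); print(zt)
plan([((.45,.27,.27),rot(yk,0),10),(K+zt*.016-zt*.09,r,10)])
E
```

```text
[ 0.41596768 -0.03881446  0.14873418]
[-0.14379117  0.09735394 -0.98480775]
--
{"x":-3.04, "y":-2.22, "z":-0.48, "ax":-0.01, "az":1.05},
{"x":-3.09, "y":-2.16, "z":-0.48, "ax":-0.01, "az":1.05},
{"x":-3.12, "y":-2.11, "z":-0.48, "ax":-0.01, "az":1.05},
{"x":-3.16, "y":-2.05, "z":-0.48, "ax":-0.01, "ay":0.01, "az":1.05},
{"x":-3.19, "y":-1.99, "z":-0.49, "ax":-0.01, "az":1.05},
--
{"x":-3.24, "y":-1.93, "z":-0.48, "ax":-0.01, "az":1.05},
{"x":-3.26, "y":-1.88, "z":-0.48, "ax":-0.01, "az":1.05},
{"x":-3.31, "y":-1.81, "z":-0.48, "ax":-0.01, "az":1.05},
{"x":-3.33, "y":-1.75, "z":-0.49, "ax":-0.01, "az":1.05},
{"x":-3.37, "y":-1.69, "z":-0.48, "ax":-0.01, "ay":0.01, "az":1.06},
--
{"x":-1.58, "y":-2.75, "z":0.48, "ay":1},
{"x":-1.58, "y":-2.75, "z":0.46, "ay":1},
{"x":-1.6, "y":-2.74, "z":0.43, "ay":1},
{"x":-1.6, "y":-2.75, "z":0.4, "ay":1},
{"x":-1.61, "y":-2.75, "z":0.37, "ay":1},
--
{"x":-1.61, "y":-2.75, "z":0.34, "ay":1},
{"x":-1.62, "y":-2.75, "z":0.32, "ay":1},
{"x":-1.63, "y":-2.74, "z":0.29, "ay":1},
{"x":-1.63, "y":-2.75, "z":0.26, "ay":1},
{"x":-1.63, "y":-2.75, "z":0.23, "ay":1},
```

>>> jog_arm:
  motion:
    - {"x": -3.1,"y": -2.2,"z": -0.5,"az": 1.05}
    - {"x": -3.1,"y": -2.2,"z": -0.5,"az": 1.05}
    - {"x": -3.1,"y": -2.1,"z": -0.5,"az": 1.05}
    - {"x": -3.1,"y": -2.0,"z": -0.5,"az": 1.05}
    - {"x": -3.2,"y": -2.0,"z": -0.5,"az": 1.05}
  claw: 0.2

```text
$.motion[0]: bad value
```

>>> jog_arm:
  motion:
    - {"x": -3.2,"y": -1.9,"z": -0.5,"az": 1.05}
    - {"x": -3.3,"y": -1.9,"z": -0.5,"az": 1.05}
    - {"x": -3.3,"y": -1.8,"z": -0.5,"az": 1.05}
    - {"x": -3.3,"y": -1.8,"z": -0.5,"az": 1.05}
    - {"x": -3.4,"y": -1.7,"z": -0.5,"az": 1.05}

```text
$.motion[0]: bad value
```

>>> jog_arm:
  motion:
    - {"x": -1.6,"y": -2.75,"z": 0.5,"ay": 1}
    - {"x": -1.6,"y": -2.75,"z": 0.5,"ay": 1}
    - {"x": -1.6,"y": -2.75,"z": 0.4,"ay": 1}
    - {"x": -1.6,"y": -2.75,"z": 0.4,"ay": 1}
    - {"x": -1.6,"y": -2.75,"z": 0.4,"ay": 1}

```text
$.motion[0]: bad value
```

>>> jog_arm:
  motion:
    - {"x": -1.6,"y": -2.75,"z": 0.3,"ay": 1}
    - {"x": -1.6,"y": -2.75,"z": 0.3,"ay": 1}
    - {"x": -1.6,"y": -2.75,"z": 0.3,"ay": 1}
    - {"x": -1.6,"y": -2.75,"z": 0.3,"ay": 1}
    - {"x": -1.6,"y": -2.75,"z": 0.2,"ay": 1}

```text
$.motion[0]: bad value
```

```bash
python3 - <<'E'
from h import *
import cv2
p,r=cur(); o=env.get_obs(); print(p,o["tool_rot"],o["qpos"],o["time_s"],o["grip_width"])
W=env.camera_params("wrist"); im=env.read_camera("wrist"); cv2.imwrite("pics/w1.png",im[:,:,::-1])
print("knob pred px",proj(knob(0),W)); z=r.apply([0,0,1]); print("axis",proj([p,p+z*.08],W))
plan([(knob(0)+z*.016,rot(145.9,10),5)])
E
```

```text
[0.26002775 0.5951748  0.22154969] [-1.79899712e+02  6.94957288e-03  1.56405404e+02] [-65.59795106  18.43600146  -4.0145237   83.16877764   1.29616697
  78.54080292  -3.26144342] 0.1 0.0874197722192394
knob pred px [[-94.92575353 511.48394797]]
axis [[321.41413211 244.8914254 ]
 [321.43874037 205.72370722]]
--
{"x":-7.93, "y":-10.37, "z":1.8, "ax":-0.2, "ay":2, "az":2.1},
{"x":-8.37, "y":-10.08, "z":1.47, "ax":-0.2, "ay":1.99, "az":2.09},
{"x":-8.77, "y":-9.77, "z":1.14, "ax":-0.2, "ay":2, "az":2.1},
{"x":-9.16, "y":-9.45, "z":0.8, "ax":-0.19, "ay":2, "az":2.09},
{"x":-9.52, "y":-9.11, "z":0.44, "ax":-0.2, "ay":1.99, "az":2.1},
```

View pics/w1.png

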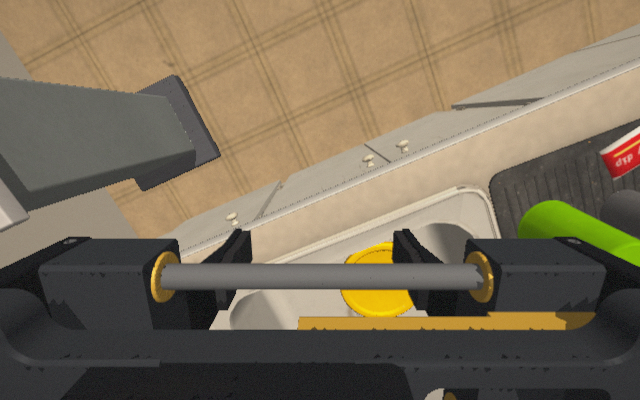

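The move was refused and the picture only shows the start pose, with the fingers at about rows 240–300 over the sink. Every row probably needs all six keys.

>>> jog_arm:
  motion:
    - {"x": -3.1,"y": -2.2,"z": -0.5,"ax": 0,"ay": 0,"az": 1.05}
    - {"x": -3.1,"y": -2.2,"z": -0.5,"ax": 0,"ay": 0,"az": 1.05}
    - {"x": -3.1,"y": -2.1,"z": -0.5,"ax": 0,"ay": 0,"az": 1.05}
    - {"x": -3.1,"y": -2.0,"z": -0.5,"ax": 0,"ay": 0,"az": 1.05}
    - {"x": -3.2,"y": -2.0,"z": -0.5,"ax": 0,"ay": 0,"az": 1.05}
  claw: 0.2

```text
time_s: 0.65
tool_pos: [0.3557, 0.4319, 0.2475]
tool_rot: [-180.0, -0.0, 151.1]
force: [0.7, 0.6, 0.1]
grip_width: 0.0566
grasp_force: 0.0
```

>>> jog_arm:
  motion:
    - {"x": -3.2,"y": -1.9,"z": -0.5,"ax": 0,"ay": 0,"az": 1.05}
    - {"x": -3.3,"y": -1.9,"z": -0.5,"ax": 0,"ay": 0,"az": 1.05}
    - {"x": -3.3,"y": -1.8,"z": -0.5,"ax": 0,"ay": 0,"az": 1.05}
    - {"x": -3.3,"y": -1.8,"z": -0.5,"ax": 0,"ay": 0,"az": 1.05}
    - {"x": -3.4,"y": -1.7,"z": -0.5,"ax": 0,"ay": 0,"az": 1.05}

```text
time_s: 1.15
tool_pos: [0.4504, 0.2689, 0.2726]
tool_rot: [-180.0, -0.0, 145.9]
force: [0.7, 0.3, 0.4]
grip_width: 0.0523
grasp_force: 0.0
```

>>> jog_arm:
  motion:
    - {"x": -1.6,"y": -2.75,"z": 0.5,"ax": 0,"ay": 1,"az": 0}
    - {"x": -1.6,"y": -2.75,"z": 0.5,"ax": 0,"ay": 1,"az": 0}
    - {"x": -1.6,"y": -2.75,"z": 0.4,"ax": 0,"ay": 1,"az": 0}
    - {"x": -1.6,"y": -2.75,"z": 0.4,"ax": 0,"ay": 1,"az": 0}
    - {"x": -1.6,"y": -2.75,"z": 0.4,"ax": 0,"ay": 1,"az": 0}

```text
time_s: 1.65
tool_pos: [0.4382, 0.1108, 0.2475]
tool_rot: [180.0, -5.0, 145.9]
force: [0.3, -0.1, -0.5]
grip_width: 0.0522
grasp_force: 0.0
```

>>> jog_arm:
  motion:
    - {"x": -1.6,"y": -2.75,"z": 0.3,"ax": 0,"ay": 1,"az": 0}
    - {"x": -1.6,"y": -2.75,"z": 0.3,"ax": 0,"ay": 1,"az": 0}
    - {"x": -1.6,"y": -2.75,"z": 0.3,"ax": 0,"ay": 1,"az": 0}
    - {"x": -1.6,"y": -2.75,"z": 0.3,"ax": 0,"ay": 1,"az": 0}
    - {"x": -1.6,"y": -2.75,"z": 0.2,"ax": 0,"ay": 1,"az": 0}

```text
time_s: 2.15
tool_pos: [0.4254, -0.0465, 0.2239]
tool_rot: [180.0, -10.0, 145.9]
force: [0.8, 0.5, -0.1]
grip_width: 0.0522
grasp_force: 0.0
```

```bash
sed -i 's/ if v)+/)+/' h.py; python3 - <<'E'
from h import *
import cv2
p,r=cur(); o=env.get_obs(); print(p,o["tool_rot"],o["qpos"],o["time_s"],o["grip_width"])
W=env.camera_params("wrist"); im=env.read_camera("wrist"); cv2.imwrite("pics/w2.png",im[:,:,::-1])
print("knob pred px",proj(knob(0),W)); z=r.apply([0,0,1]); print("axis",proj([p,p+z*.08],W))
print("base corners",proj(D(DP,[[-.06,.103,.018],[-.06,-.103,.018]]),W))
plan([(knob(0)+z*.016,rot(145.9,10),5)])
E
```

```text
[ 0.42535741 -0.04648611  0.22387074] [179.96984305 -10.04209221 145.91662836] [-26.03376258  -2.9286288   31.93534396 107.10582125  -3.24176605
  84.22765724  62.23802907] 2.15 0.052189498533052034
knob pred px [[322.61424729 208.44257731]]
axis [[321.39069451 244.95424929]
 [321.40784385 205.7661625 ]]
base corners [[400.47370057 175.30604944]
 [243.82629242 175.3709569 ]]
--
{"x":0.04, "y":0.14, "z":1.84, "ax":-0.02, "ay":0, "az":-0.09},
{"x":0.04, "y":0.14, "z":1.84, "ax":-0.03, "ay":0, "az":-0.09},
{"x":0.04, "y":0.14, "z":1.84, "ax":-0.02, "ay":0, "az":-0.09},
{"x":0.04, "y":0.14, "z":1.84, "ax":-0.02, "ay":0.01, "az":-0.09},
{"x":0.04, "y":0.13, "z":1.84, "ax":-0.03, "ay":-0, "az":-0.09},
```

View pics/w2.png

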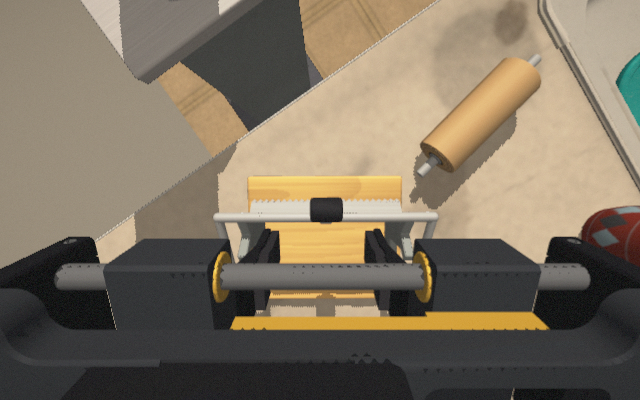

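The wrist view puts the knob at about (326, 209), against a prediction of (323, 208). The base front corners at (247, 177) and (402, 177) are shifted the same way, so the dispenser is about 3 mm further along +y. I'll correct for that and descend.

>>> jog_arm:
  motion:
    - {"x": 0,"y": 0.1,"z": 1.8,"ax": 0,"ay": 0,"az": 0}
    - {"x": 0,"y": 0.1,"z": 1.8,"ax": 0,"ay": 0,"az": 0}
    - {"x": 0,"y": 0.1,"z": 1.8,"ax": 0,"ay": 0,"az": 0}
    - {"x": 0,"y": 0.05,"z": 1.8,"ax": 0,"ay": 0,"az": 0}
    - {"x": 0,"y": 0.05,"z": 1.8,"ax": 0,"ay": 0,"az": 0}

```text
time_s: 2.7
tool_pos: [0.4149, -0.0329, 0.1347]
tool_rot: [180.0, -10.0, 145.9]
force: [0.6, 0.0, 0.2]
grip_width: 0.0521
grasp_force: 0.0
```

>>> jog_arm:
  motion:
    - {"x": 0,"y": 0,"z": 0.1,"ax": 0,"ay": 0,"az": 0}
    - {"x": 0,"y": 0,"z": 0,"ax": 0,"ay": 0,"az": 0}
    - {"x": 0,"y": 0,"z": 0,"ax": 0,"ay": 0,"az": 0}
    - {"x": 0,"y": 0,"z": 0,"ax": 0,"ay": 0,"az": 0}
    - {"x": 0,"y": 0,"z": 0,"ax": 0,"ay": 0,"az": 0}
  claw: -0.6
  squeeze: 15

```text
time_s: 3.2
tool_pos: [0.4148, -0.0347, 0.1354]
tool_rot: [-179.9, -10.0, 145.9]
force: [-3.3, -3.7, 4.4]
grip_width: 0.0277
grasp_force: 15.0
```

```bash
sed -i 's/^DP=.*/DP=np.array([.4463,-.0557,-34.1])/' h.py; python3 - <<'E'
from h import *
o=env.get_obs(); p,r=cur(); print(o["grip_width"],o["grasp_force"],o["force"],p,o["time_s"])
z=r.apply([0,0,1]); g=p-z*.016; print("grip vs knob", g-knob(0))
w=[];off=p-knob(0)
N=20
for k in range(1,N+1):
    j=1.47*k/N; w.append((knob(j)+off,r,1))
plan(w)
E
```

```text
0.027745669123081393 14.997405619360507 [-3.26310933 -3.71263122  4.35805089] [ 0.41475037 -0.03472698  0.13538513] 3.2
grip vs knob [-6.09689060e-04  5.93484096e-05  2.40975401e-03]
--
{"x":-0.54, "y":-0, "z":-0.89, "ax":0, "ay":0, "az":0},
{"x":-0.6, "y":-0, "z":-0.84, "ax":0, "ay":0, "az":0},
{"x":-0.66, "y":-0, "z":-0.8, "ax":0, "ay":0, "az":0},
{"x":-0.71, "y":-0, "z":-0.75, "ax":0, "ay":0, "az":0},
{"x":-0.77, "y":-0.01, "z":-0.69, "ax":0, "ay":0, "az":0},
--
{"x":-0.82, "y":0, "z":-0.64, "ax":0, "ay":0, "az":0},
{"x":-0.86, "y":0, "z":-0.57, "ax":0, "ay":0, "az":0},
{"x":-0.91, "y":0, "z":-0.51, "ax":0, "ay":0, "az":0},
{"x":-0.93, "y":0, "z":-0.44, "ax":0, "ay":0, "az":0},
{"x":-0.97, "y":0, "z":-0.37, "ax":0, "ay":0, "az":0},
--
{"x":-0.99, "y":0, "z":-0.3, "ax":0, "ay":0, "az":0},
{"x":-1.02, "y":0, "z":-0.22, "ax":0, "ay":0, "az":0},
{"x":-1.02, "y":0, "z":-0.15, "ax":0, "ay":0, "az":0},
{"x":-1.03, "y":0, "z":-0.08, "ax":0, "ay":0, "az":0},
{"x":-1.04, "y":0, "z":0, "ax":0, "ay":0, "az":0},
--
{"x":-1.03, "y":0, "z":0.08, "ax":0, "ay":0, "az":0},
{"x":-1.03, "y":0.01, "z":0.16, "ax":0, "ay":0, "az":0},
{"x":-1.01, "y":-0, "z":0.22, "ax":0, "ay":0, "az":0},
{"x":-0.99, "y":-0, "z":0.31, "ax":0, "ay":0, "az":0},
{"x":-0.97, "y":-0, "z":0.37, "ax":0, "ay":0, "az":0},
```

>>> jog_arm:
  motion:
    - {"x": -0.54,"y": 0,"z": -0.89,"ax": 0,"ay": 0,"az": 0}
    - {"x": -0.6,"y": 0,"z": -0.84,"ax": 0,"ay": 0,"az": 0}
    - {"x": -0.66,"y": 0,"z": -0.8,"ax": 0,"ay": 0,"az": 0}
    - {"x": -0.71,"y": 0,"z": -0.75,"ax": 0,"ay": 0,"az": 0}
    - {"x": -0.77,"y": 0,"z": -0.69,"ax": 0,"ay": 0,"az": 0}

```text
time_s: 3.7
tool_pos: [0.4468, -0.0563, 0.1685]
tool_rot: [-179.9, -10.1, 145.9]
force: [-4.5, -3.7, -1.4]
grip_width: 0.0278
grasp_force: 15.0
```

>>> jog_arm:
  motion:
    - {"x": -0.82,"y": 0,"z": -0.64,"ax": 0,"ay": 0,"az": 0}
    - {"x": -0.86,"y": 0,"z": -0.57,"ax": 0,"ay": 0,"az": 0}
    - {"x": -0.91,"y": 0,"z": -0.51,"ax": 0,"ay": 0,"az": 0}
    - {"x": -0.93,"y": 0,"z": -0.44,"ax": 0,"ay": 0,"az": 0}
    - {"x": -0.97,"y": 0,"z": -0.37,"ax": 0,"ay": 0,"az": 0}

```text
time_s: 4.2
tool_pos: [0.4875, -0.0836, 0.1858]
tool_rot: [-179.9, -10.1, 145.9]
force: [-4.0, -2.3, 0.2]
grip_width: 0.0278
grasp_force: 15.0
```

```bash
python3 - <<'E'
from h import *
o=env.get_obs(); p,r=cur(); print(o["grip_width"],o["grasp_force"],o["force"],p,o["time_s"])
z=r.apply([0,0,1]); g=p-z*.016; print("grip vs knob", g-knob(.735)-[-6.1e-4,0,2.4e-3])
E
```

```text
0.027834246089304314 15.000957091106102 [-4.02223179 -2.27290054  0.15411806] [ 0.48748685 -0.0835633   0.18580897] 4.2
grip vs knob [ 5.66451032e-05  4.23144395e-04 -1.43962796e-04]
```

Tracking is good, so I'll carry on along the arc.

>>> jog_arm:
  motion:
    - {"x": -0.99,"y": 0,"z": -0.3,"ax": 0,"ay": 0,"az": 0}
    - {"x": -1.02,"y": 0,"z": -0.22,"ax": 0,"ay": 0,"az": 0}
    - {"x": -1.02,"y": 0,"z": -0.15,"ax": 0,"ay": 0,"az": 0}
    - {"x": -1.03,"y": 0,"z": -0.08,"ax": 0,"ay": 0,"az": 0}
    - {"x": -1.04,"y": 0,"z": 0,"ax": 0,"ay": 0,"az": 0}

```text
time_s: 4.7
tool_pos: [0.5309, -0.1127, 0.1843]
tool_rot: [-179.9, -10.0, 145.9]
force: [-2.9, -3.6, 1.5]
grip_width: 0.0279
grasp_force: 15.0
```

>>> jog_arm:
  motion:
    - {"x": -1.03,"y": 0,"z": 0.08,"ax": 0,"ay": 0,"az": 0}
    - {"x": -1.03,"y": 0,"z": 0.16,"ax": 0,"ay": 0,"az": 0}
    - {"x": -1.01,"y": 0,"z": 0.22,"ax": 0,"ay": 0,"az": 0}
    - {"x": -0.99,"y": 0,"z": 0.31,"ax": 0,"ay": 0,"az": 0}
    - {"x": -0.97,"y": 0,"z": 0.37,"ax": 0,"ay": 0,"az": 0}

```text
time_s: 5.2
tool_pos: [0.5708, -0.1395, 0.164]
tool_rot: [-180.0, -9.9, 145.9]
force: [-1.4, -3.8, 2.7]
grip_width: 0.0281
grasp_force: 15.0
```

```bash
python3 - <<'E'
from h import *
import cv2
o=env.get_obs(); p,r=cur(); print(o["grip_width"],o["grasp_force"],o["force"],p,o["time_s"],o["qpos"])
z=r.apply([0,0,1]); g=p-z*.016; print("grip vs knob", g-knob(1.47)-[-6.1e-4,0,2.4e-3])
im=env.read_camera("wrist"); 
S=env.read_camera("scene")
S=cv2.resize(S[150:340,170:490],(640,380)); 
cv2.imwrite("pics/s3.png",S[:,:,::-1])
E
```

```text
0.028105929648171667 15.001377440057695 [-1.42572887 -3.80819112  2.73297686] [ 0.57082265 -0.13947561  0.16395439] 5.2 [-14.53902178  22.70420045  35.95026566  89.50992876 -15.56253295
  81.99085984  79.78350648]
grip vs knob [ 1.33122971e-03  5.26323626e-05 -6.33188412e-04]
```

View pics/s3.png

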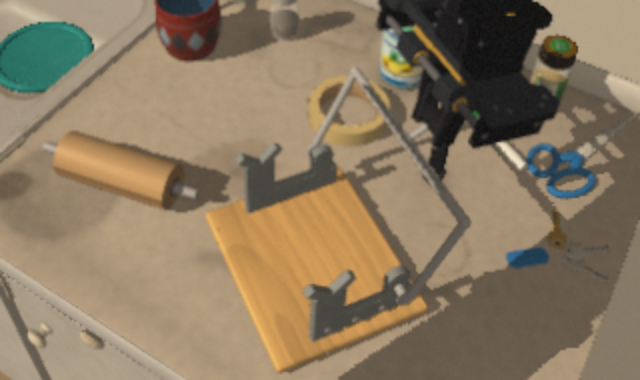

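The scene picture shows the bar swung back, with both V saddles open and the roll at about (118, 170) in the crop. I'll release the knob, rise and go to hover over the roll.

```bash
python3 - <<'E'
from h import *
p,r=cur()
plan([(p+[0,0,.09],r,5),((.442,.176,.14),rot(102,0),10)])
E
```

```text
--
{"x":0.31, "y":-0, "z":-1.77, "ax":0, "ay":0, "az":0},
{"x":0.3, "y":-0, "z":-1.78, "ax":0, "ay":0, "az":0},
{"x":0.31, "y":-0.01, "z":-1.77, "ax":0, "ay":0, "az":0},
{"x":0.31, "y":0, "z":-1.77, "ax":0, "ay":0, "az":0},
{"x":0.3, "y":0, "z":-1.78, "ax":0, "ay":0, "az":0},
--
{"x":2.61, "y":1.89, "z":1.6, "ax":-0.38, "ay":-0.93, "az":4.37},
{"x":2.77, "y":1.67, "z":1.57, "ax":-0.38, "ay":-0.93, "az":4.38},
{"x":2.92, "y":1.45, "z":1.53, "ax":-0.38, "ay":-0.93, "az":4.37},
{"x":3.04, "y":1.2, "z":1.5, "ax":-0.38, "ay":-0.93, "az":4.37},
{"x":3.15, "y":0.97, "z":1.45, "ax":-0.39, "ay":-0.93, "az":4.38},
--
{"x":3.23, "y":0.7, "z":1.4, "ax":-0.38, "ay":-0.93, "az":4.37},
{"x":3.31, "y":0.45, "z":1.36, "ax":-0.38, "ay":-0.94, "az":4.37},
{"x":3.34, "y":0.19, "z":1.3, "ax":-0.38, "ay":-0.93, "az":4.38},
{"x":3.38, "y":-0.08, "z":1.25, "ax":-0.38, "ay":-0.93, "az":4.37},
{"x":3.37, "y":-0.34, "z":1.19, "ax":-0.38, "ay":-0.93, "az":4.37},
```

>>> jog_arm:
  motion:
    - {"x": 0,"y": 0,"z": 0,"ax": 0,"ay": 0,"az": 0}
    - {"x": 0,"y": 0,"z": 0,"ax": 0,"ay": 0,"az": 0}
    - {"x": 0,"y": 0,"z": 0,"ax": 0,"ay": 0,"az": 0}
    - {"x": 0,"y": 0,"z": 0,"ax": 0,"ay": 0,"az": 0}
    - {"x": 0,"y": 0,"z": 0,"ax": 0,"ay": 0,"az": 0}
  claw: 0.2

```text
time_s: 5.8
tool_pos: [0.5699, -0.1371, 0.1636]
tool_rot: [180.0, -10.0, 146.0]
force: [0.8, -0.2, -0.0]
grip_width: 0.0511
grasp_force: 0.0
```

>>> jog_arm:
  motion:
    - {"x": 0.3,"y": 0,"z": -1.8,"ax": 0,"ay": 0,"az": 0}
    - {"x": 0.3,"y": 0,"z": -1.8,"ax": 0,"ay": 0,"az": 0}
    - {"x": 0.3,"y": 0,"z": -1.8,"ax": 0,"ay": 0,"az": 0}
    - {"x": 0.3,"y": 0,"z": -1.8,"ax": 0,"ay": 0,"az": 0}
    - {"x": 0.3,"y": 0,"z": -1.8,"ax": 0,"ay": 0,"az": 0}

```text
time_s: 6.3
tool_pos: [0.5704, -0.138, 0.2557]
tool_rot: [180.0, -10.0, 145.9]
force: [0.3, -0.6, -0.2]
grip_width: 0.0518
grasp_force: 0.0
```

>>> jog_arm:
  motion:
    - {"x": 2.6,"y": 1.9,"z": 1.6,"ax": -0.4,"ay": -0.9,"az": 4.4}
    - {"x": 2.8,"y": 1.7,"z": 1.6,"ax": -0.4,"ay": -0.9,"az": 4.4}
    - {"x": 2.9,"y": 1.4,"z": 1.5,"ax": -0.4,"ay": -0.9,"az": 4.4}
    - {"x": 3.0,"y": 1.2,"z": 1.5,"ax": -0.4,"ay": -0.9,"az": 4.4}
    - {"x": 3.1,"y": 1.0,"z": 1.4,"ax": -0.4,"ay": -0.9,"az": 4.4}
  claw: 1

```text
time_s: 6.8
tool_pos: [0.5056, 0.0207, 0.199]
tool_rot: [-179.1, -5.3, 123.6]
force: [0.4, 0.4, 0.4]
grip_width: 0.0827
grasp_force: 0.0
```

>>> jog_arm:
  motion:
    - {"x": 3.2,"y": 0.7,"z": 1.4,"ax": -0.4,"ay": -0.9,"az": 4.4}
    - {"x": 3.3,"y": 0.4,"z": 1.3,"ax": -0.4,"ay": -0.9,"az": 4.4}
    - {"x": 3.3,"y": 0.2,"z": 1.3,"ax": -0.4,"ay": -1,"az": 4.3}
    - {"x": 3.4,"y": -0.1,"z": 1.2,"ax": -0.4,"ay": -1,"az": 4.3}
    - {"x": 3.4,"y": -0.3,"z": 1.2,"ax": -0.4,"ay": -1,"az": 4.3}

```text
time_s: 7.3
tool_pos: [0.4411, 0.1786, 0.1447]
tool_rot: [179.9, -0.3, 101.9]
force: [0.0, -0.3, -0.3]
grip_width: 0.0871
grasp_force: 0.0
```

```bash
python3 - <<'E'
from h import *
import cv2
p,r=cur(); o=env.get_obs(); print(p,o["tool_rot"],o["qpos"],o["time_s"],o["grip_width"])
W=env.camera_params("wrist"); im=env.read_camera("wrist"); cv2.imwrite("pics/w4.png",im[:,:,::-1])
q=(.441,.176,12)
print("spindle ends, paper edges pred",proj(D(q,[[0,.1,.028],[0,-.1,.028],[.028,.07,.028],[-.028,.07,.028],[.028,-.07,.028],[-.028,-.07,.028]]),W).round(1)); z=r.apply([0,0,1]); print("axis",proj([p,p+z*.08],W))
E
```

```text
[0.44110587 0.17863301 0.14468835] [179.91640919  -0.25103065 101.90103227] [-47.04582382  -0.30628444  22.05040817 113.69859218  -0.12062854
  66.44704465 -13.04664323] 7.3 0.08709984885542535
spindle ends, paper edges pred [[320.4  92.5]
 [321.1 284.9]
 [350.2 126.2]
 [290.8 126.4]
 [347.  260.3]
 [295.  260.5]]
axis [[321.65366866 245.05883125]
 [321.59052128 205.87849866]]
```

View pics/w4.png

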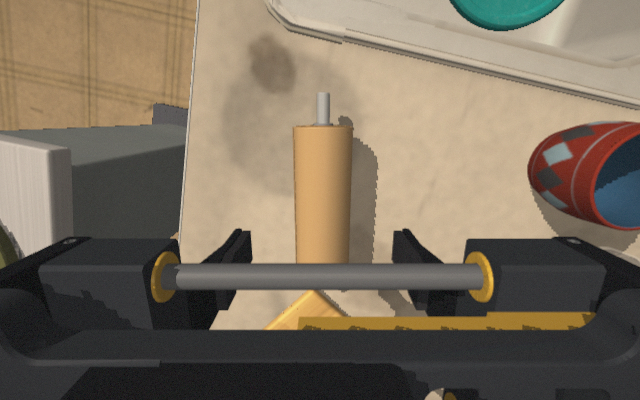

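The roll lies under the tool: far spindle end at (324, 93), paper between columns 294 and 353. It is about 3 mm to the right of where I predicted, so I'll descend and grip with that correction.

>>> jog_arm:
  motion:
    - {"x": -0.1,"y": 0.1,"z": 3.2,"ax": 0,"ay": 0,"az": 0}
    - {"x": -0.1,"y": 0.1,"z": 3.2,"ax": 0,"ay": 0,"az": 0}
    - {"x": 0,"y": 0,"z": 3.2,"ax": 0,"ay": 0,"az": 0}
    - {"x": 0,"y": 0,"z": 2.4,"ax": 0,"ay": 0,"az": 0}
    - {"x": 0,"y": 0,"z": 1.3,"ax": 0,"ay": 0,"az": 0}

```text
time_s: 7.85
tool_pos: [0.4428, 0.1755, 0.0098]
tool_rot: [-179.8, -0.2, 102.1]
force: [-0.5, 0.0, 0.3]
grip_width: 0.0867
grasp_force: 0.0
```

>>> jog_arm:
  motion:
    - {"x": 0,"y": 0,"z": 0,"ax": 0,"ay": 0,"az": 0}
    - {"x": 0,"y": 0,"z": 0,"ax": 0,"ay": 0,"az": 0}
    - {"x": 0,"y": 0,"z": 0,"ax": 0,"ay": 0,"az": 0}
    - {"x": 0,"y": 0,"z": 0,"ax": 0,"ay": 0,"az": 0}
    - {"x": 0,"y": 0,"z": 0,"ax": 0,"ay": 0,"az": 0}
  claw: -0.2
  squeeze: 25

```text
time_s: 8.35
tool_pos: [0.4446, 0.1764, 0.0124]
tool_rot: [179.9, -0.3, 102.1]
force: [-0.6, -0.5, 2.0]
grip_width: 0.0554
grasp_force: 25.1
```

```bash
python3 - <<'E'
from h import *
o=env.get_obs(); p,r=cur(); print(o["grip_width"],o["grasp_force"],o["force"],p,o["tool_rot"],o["time_s"])
rt=rot(55.9,0); H=D(DP,[0,0,.2])[0]; print(H)
s=plan([(p+[0,0,.12],r,5),([.46,.09,.19],rot(79,0),5),(H-[0,0,.02],rt,5)])
E
```

```text
0.0553645245819419 25.082895755767822 [-0.60749434 -0.4984822   1.98299383] [0.44461202 0.17642565 0.01242268] [179.92963831  -0.25811418 102.07428958] 8.35
[ 0.4463 -0.0557  0.2   ]
--
{"x":0.01, "y":0, "z":-2.4, "ax":0, "ay":0, "az":0},
{"x":0.01, "y":0.01, "z":-2.4, "ax":0, "ay":0, "az":0},
{"x":0.01, "y":-0, "z":-2.4, "ax":0, "ay":0, "az":0},
{"x":0.01, "y":0, "z":-2.4, "ax":0, "ay":0, "az":0},
{"x":0.01, "y":0, "z":-2.4, "ax":0, "ay":0, "az":0},
--
{"x":-1.75, "y":-0.06, "z":-1.16, "ax":0, "ay":-0.05, "az":4.61},
{"x":-1.75, "y":0.08, "z":-1.16, "ax":0.01, "ay":-0.06, "az":4.62},
{"x":-1.73, "y":0.23, "z":-1.15, "ax":0, "ay":-0.05, "az":4.61},
{"x":-1.72, "y":0.36, "z":-1.16, "ax":0, "ay":-0.06, "az":4.62},
{"x":-1.68, "y":0.5, "z":-1.15, "ax":0.01, "ay":-0.05, "az":4.61},
--
{"x":-2.91, "y":0.29, "z":0.2, "ax":-0, "ay":0, "az":4.62},
{"x":-2.88, "y":0.52, "z":0.2, "ax":-0, "ay":0, "az":4.62},
{"x":-2.83, "y":0.75, "z":0.2, "ax":-0, "ay":0, "az":4.62},
{"x":-2.76, "y":0.97, "z":0.2, "ax":-0, "ay":0, "az":4.62},
{"x":-2.67, "y":1.2, "z":0.2, "ax":-0, "ay":0, "az":4.62},
```

>>> jog_arm:
  motion:
    - {"x": 0,"y": 0,"z": -2.4,"ax": 0,"ay": 0,"az": 0}
    - {"x": 0,"y": 0,"z": -2.4,"ax": 0,"ay": 0,"az": 0}
    - {"x": 0,"y": 0,"z": -2.4,"ax": 0,"ay": 0,"az": 0}
    - {"x": 0,"y": 0,"z": -2.4,"ax": 0,"ay": 0,"az": 0}
    - {"x": 0,"y": 0,"z": -2.4,"ax": 0,"ay": 0,"az": 0}

```text
time_s: 8.85
tool_pos: [0.4437, 0.1754, 0.1323]
tool_rot: [-180.0, -0.2, 102.1]
force: [-0.4, 0.0, -2.5]
grip_width: 0.0553
grasp_force: 25.0
```

>>> jog_arm:
  motion:
    - {"x": -1.8,"y": -0.1,"z": -1.2,"ax": 0,"ay": -0.05,"az": 4.6}
    - {"x": -1.7,"y": 0.1,"z": -1.2,"ax": 0,"ay": -0.05,"az": 4.6}
    - {"x": -1.7,"y": 0.2,"z": -1.2,"ax": 0,"ay": -0.05,"az": 4.6}
    - {"x": -1.7,"y": 0.4,"z": -1.1,"ax": 0,"ay": -0.05,"az": 4.6}
    - {"x": -1.7,"y": 0.5,"z": -1.1,"ax": 0,"ay": -0.05,"az": 4.6}

```text
time_s: 9.35
tool_pos: [0.4593, 0.0888, 0.1896]
tool_rot: [-179.9, 0.1, 78.9]
force: [0.3, -0.9, -3.2]
grip_width: 0.0555
grasp_force: 25.0
```

>>> jog_arm:
  motion:
    - {"x": -2.9,"y": 0.3,"z": 0.2,"ax": 0,"ay": 0,"az": 4.6}
    - {"x": -2.9,"y": 0.5,"z": 0.2,"ax": 0,"ay": 0,"az": 4.6}
    - {"x": -2.8,"y": 0.7,"z": 0.2,"ax": 0,"ay": 0,"az": 4.6}
    - {"x": -2.8,"y": 1.0,"z": 0.2,"ax": 0,"ay": 0,"az": 4.6}
    - {"x": -2.7,"y": 1.2,"z": 0.2,"ax": 0,"ay": 0,"az": 4.6}

```text
time_s: 9.85
tool_pos: [0.445, -0.0577, 0.1792]
tool_rot: [-180.0, 0.0, 55.9]
force: [0.2, 0.2, -2.6]
grip_width: 0.0556
grasp_force: 25.0
```

```bash
python3 - <<'E'
from h import *
import cv2
o=env.get_obs(); p,r=cur(); print(o["grip_width"],o["grasp_force"],o["force"],p,o["tool_rot"],o["time_s"])
W=env.camera_params("wrist"); im=env.read_camera("wrist"); cv2.imwrite("pics/w5.png",im[:,:,::-1])
s=env.read_camera("top")[150:330,260:480]; cv2.imwrite("pics/t5.png",cv2.resize(s,(770,630))[:600,:,::-1])
print("horns pred",proj(D(DP,[[.0185,y,.116] for y in(.085,-.085)]+[[-.0185,y,.116] for y in(.085,-.085)]+[[0,.1,p[2]+.0156]]),W).round(1))
T=D(DP,[0,0,.105-.0156+.006])[0]; print(T)
plan([(T,rot(55.9,0),10)])
E
```

```text
0.05558817510400427 24.99116063117981 [ 0.22550395  0.24670201 -2.57106073] [ 0.44498325 -0.0576678   0.17915758] [-1.79951834e+02  4.66044981e-02  5.58874306e+01] 9.85
horns pred [[346.7 100.5]
 [342.3 298.3]
 [296.9 100.6]
 [301.5 298.3]
 [321.8  58. ]]
[ 0.4463 -0.0557  0.0954]
--
{"x":0.06, "y":-0.02, "z":0.84, "ax":-0, "ay":0.01, "az":-0.03},
{"x":0.06, "y":-0.01, "z":0.83, "ax":-0, "ay":0.02, "az":-0.03},
{"x":0.05, "y":-0.02, "z":0.84, "ax":-0.01, "ay":0.01, "az":-0.03},
{"x":0.06, "y":-0.01, "z":0.84, "ax":0, "ay":0.01, "az":-0.03},
{"x":0.06, "y":-0.02, "z":0.84, "ax":-0, "ay":0.02, "az":-0.03},
--
{"x":0.05, "y":-0.01, "z":0.83, "ax":-0, "ay":0.01, "az":-0.04},
{"x":0.06, "y":-0.02, "z":0.84, "ax":-0.01, "ay":0.01, "az":-0.03},
{"x":0.06, "y":-0.02, "z":0.84, "ax":0, "ay":0.02, "az":-0.03},
{"x":0.05, "y":-0.01, "z":0.84, "ax":-0, "ay":0.01, "az":-0.03},
{"x":0.06, "y":-0.02, "z":0.83, "ax":-0, "ay":0.01, "az":-0.03},
```

View pics/w5.png

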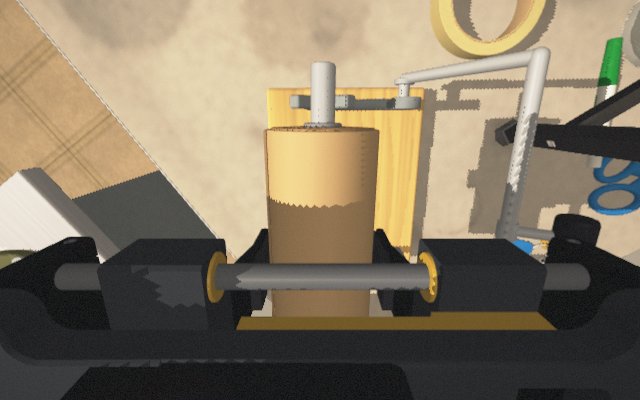

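```bash
python3 - <<'E'
from h import *
o=env.get_obs(); p,r=cur(); print(o["force"],p,o["tool_rot"],o["time_s"],o["grip_width"])
T=D(DP,[0,0,.0954])[0]; print(r.inv().apply(T-p)*100, r.apply([0,0,1]))
E
```

```text
[ 0.26239559 -0.127794   -3.47499948] [ 0.44448518 -0.06120289  0.17913179] [-1.79976675e+02  1.34272679e-01  5.55901034e+01] 9.95 0.05542302646475546
[ 0.57617569 -0.15783977  8.37191635] [-0.0016602  -0.00170337 -0.99999717]
```

>>> jog_arm:
  motion:
    - {"x": 0.2,"y": 0,"z": 1.4,"ax": 0,"ay": 0,"az": 0}
    - {"x": 0.2,"y": 0,"z": 1.4,"ax": 0,"ay": 0,"az": 0}
    - {"x": 0.1,"y": -0.1,"z": 1.4,"ax": 0,"ay": 0,"az": 0}
    - {"x": 0.1,"y": 0,"z": 1.4,"ax": 0,"ay": 0,"az": 0}
    - {"x": 0.1,"y": 0,"z": 0.9,"ax": 0,"ay": 0,"az": 0}

```text
time_s: 10.45
tool_pos: [0.4478, -0.0496, 0.1133]
tool_rot: [-179.9, 0.1, 56.1]
force: [0.2, 0.8, -2.6]
grip_width: 0.0553
grasp_force: 25.0
```

>>> jog_arm:
  motion:
    - {"x": 0,"y": 0,"z": 0.6,"ax": 0,"ay": 0,"az": 0}
    - {"x": 0,"y": 0,"z": 0.5,"ax": 0,"ay": 0,"az": 0}
    - {"x": 0,"y": 0,"z": 0.4,"ax": 0,"ay": 0,"az": 0}
    - {"x": 0,"y": 0,"z": 0.3,"ax": 0,"ay": 0,"az": 0}
    - {"x": 0,"y": 0,"z": 0.2,"ax": 0,"ay": 0,"az": 0}

```text
time_s: 10.95
tool_pos: [0.4489, -0.0502, 0.0945]
tool_rot: [-180.0, 0.0, 56.1]
force: [-0.0, 0.1, -3.4]
grip_width: 0.0554
grasp_force: 25.0
```

```bash
python3 - <<'E'
from h import *
o=env.get_obs(); p,r=cur(); print(o["force"],p,o["tool_rot"],o["time_s"],o["grip_width"])
T=D(DP,[0,0,.0894])[0]; print(r.inv().apply(T-p)*100)
E
```

```text
[-0.03814929  0.10985678 -3.44566735] [ 0.44891352 -0.05018699  0.09450387] [-1.79998325e+02  4.07973405e-02  5.60710629e+01] 10.95 0.055434568587358415
[-0.60294462  0.09087963  0.51081358]
```

>>> jog_arm:
  motion:
    - {"x": -0.2,"y": 0.05,"z": 0.1,"ax": 0,"ay": 0,"az": 0}
    - {"x": -0.2,"y": 0.05,"z": 0.1,"ax": 0,"ay": 0,"az": 0}
    - {"x": 0,"y": 0,"z": 0.1,"ax": 0,"ay": 0,"az": 0}
    - {"x": 0,"y": 0,"z": 0.1,"ax": 0,"ay": 0,"az": 0}
    - {"x": 0,"y": 0,"z": 0,"ax": 0,"ay": 0,"az": 0}

```text
time_s: 11.45
tool_pos: [0.4473, -0.054, 0.0905]
tool_rot: [-180.0, 0.1, 56.1]
force: [-0.4, -0.3, -3.0]
grip_width: 0.0552
grasp_force: 25.0
```

>>> jog_arm:
  motion:
    - {"x": 0,"y": 0,"z": 0.1,"ax": 0,"ay": 0,"az": 0}
    - {"x": 0,"y": 0,"z": 0.1,"ax": 0,"ay": 0,"az": 0}
    - {"x": 0,"y": 0,"z": 0,"ax": 0,"ay": 0,"az": 0}
    - {"x": 0,"y": 0,"z": 0,"ax": 0,"ay": 0,"az": 0}
    - {"x": 0,"y": 0,"z": 0,"ax": 0,"ay": 0,"az": 0}

```text
time_s: 11.95
tool_pos: [0.4479, -0.0542, 0.0894]
tool_rot: [180.0, 0.0, 56.1]
force: [-2.8, -1.2, 5.8]
grip_width: 0.0552
grasp_force: 25.0
```

>>> jog_arm:
  motion:
    - {"x": 0,"y": 0,"z": 0,"ax": 0,"ay": 0,"az": 0}
    - {"x": 0,"y": 0,"z": 0,"ax": 0,"ay": 0,"az": 0}
    - {"x": 0,"y": 0,"z": 0,"ax": 0,"ay": 0,"az": 0}
    - {"x": 0,"y": 0,"z": 0,"ax": 0,"ay": 0,"az": 0}
    - {"x": 0,"y": 0,"z": 0,"ax": 0,"ay": 0,"az": 0}
  claw: 0.8

```text
time_s: 12.45
tool_pos: [0.4473, -0.054, 0.0884]
tool_rot: [-180.0, 0.1, 56.1]
force: [0.5, 0.2, -0.3]
grip_width: 0.0772
grasp_force: 0.0
```

```bash
python3 - <<'E'
from h import *
o=env.get_obs(); p,r=cur(); print(o["force"],p,o["tool_rot"],o["time_s"],o["grip_width"])
rk=rot(145.9,10); z=rk.apply([0,0,1]); K=knob(1.5)+[0.0,0,0]; 
A=K+z*.016-z*.10; print(K,A)
plan([(p+[0,0,.16],r,5),(p+[0.02,-.02,.18],rot(100,3),5),(A,rk,8)])
E
```

```text
[ 0.47330799  0.24220449 -0.31270011] [ 0.44733734 -0.05404168  0.08842603] [-1.79983272e+02  6.01614422e-02  5.60731785e+01] 12.45 0.07724856312698114
[ 0.57527924 -0.14302551  0.17557989] [ 0.5873577  -0.15120324  0.25830375]
--
{"x":-0, "y":-0, "z":-3.2, "ax":0, "ay":0, "az":0},
{"x":-0.01, "y":-0, "z":-3.2, "ax":0, "ay":0, "az":0},
{"x":-0, "y":-0, "z":-3.2, "ax":0, "ay":0, "az":0},
{"x":-0, "y":-0, "z":-3.2, "ax":0, "ay":0, "az":0},
{"x":-0.01, "y":-0, "z":-3.2, "ax":0, "ay":0, "az":0},
--
{"x":-0.11, "y":0.55, "z":-0.4, "ax":0.22, "ay":0.58, "az":-8.78},
{"x":-0.19, "y":0.53, "z":-0.4, "ax":0.22, "ay":0.58, "az":-8.79},
{"x":-0.26, "y":0.5, "z":-0.41, "ax":0.23, "ay":0.58, "az":-8.78},
{"x":-0.33, "y":0.44, "z":-0.41, "ax":0.22, "ay":0.58, "az":-8.78},
{"x":-0.39, "y":0.39, "z":-0.42, "ax":0.22, "ay":0.58, "az":-8.79},
--
{"x":-1.22, "y":1.31, "z":0.06, "ax":0.65, "ay":0.83, "az":-5.7},
{"x":-1.34, "y":1.18, "z":0.03, "ax":0.65, "ay":0.83, "az":-5.71},
{"x":-1.45, "y":1.05, "z":0, "ax":0.65, "ay":0.82, "az":-5.7},
{"x":-1.55, "y":0.9, "z":-0.04, "ax":0.65, "ay":0.83, "az":-5.7},
{"x":-1.62, "y":0.73, "z":-0.06, "ax":0.65, "ay":0.83, "az":-5.71},
--
{"x":-1.7, "y":0.57, "z":-0.1, "ax":0.65, "ay":0.83, "az":-5.7},
{"x":-1.74, "y":0.4, "z":-0.13, "ax":0.65, "ay":0.83, "az":-5.71},
{"x":-1.76, "y":0.22, "z":-0.16, "ax":0.65, "ay":0.82, "az":-5.7},
```

The roll is released in the saddles. The rack post is close behind the knob, so I'll approach the knob with the gripper's body leaning toward the robot.

```bash
python3 - <<'E'
from h import *
p,r=cur()
rk=rot(145.9,-10); z=rk.apply([0,0,1]); K=knob(1.5)
plan([(p+[0,0,.16],r,5),(p+[0.03,-.02,.18],rot(100,-4),6),(K+z*.016+[0,0,.075],rk,9)])
E
```

```text
--
{"x":-0, "y":-0, "z":-3.2, "ax":0, "ay":0, "az":0},
{"x":-0.01, "y":-0, "z":-3.2, "ax":0, "ay":0, "az":0},
{"x":-0, "y":-0, "z":-3.2, "ax":0, "ay":0, "az":0},
{"x":-0, "y":-0, "z":-3.2, "ax":0, "ay":0, "az":0},
{"x":-0.01, "y":-0, "z":-3.2, "ax":0, "ay":0, "az":0},
--
{"x":0, "y":0.6, "z":-0.33, "ax":-0.26, "ay":-0.63, "az":-7.32},
{"x":-0.07, "y":0.6, "z":-0.33, "ax":-0.26, "ay":-0.62, "az":-7.32},
{"x":-0.16, "y":0.58, "z":-0.33, "ax":-0.27, "ay":-0.63, "az":-7.31},
{"x":-0.23, "y":0.56, "z":-0.32, "ax":-0.26, "ay":-0.62, "az":-7.32},
{"x":-0.31, "y":0.53, "z":-0.32, "ax":-0.26, "ay":-0.63, "az":-7.32},
--
{"x":-0.37, "y":0.48, "z":-0.31, "ax":-0.26, "ay":-0.62, "az":-7.32},
{"x":-0.94, "y":0.96, "z":0.44, "ax":-0.62, "ay":-0.63, "az":-5.06},
{"x":-1.01, "y":0.87, "z":0.46, "ax":-0.62, "ay":-0.63, "az":-5.07},
{"x":-1.08, "y":0.77, "z":0.48, "ax":-0.63, "ay":-0.63, "az":-5.06},
{"x":-1.14, "y":0.67, "z":0.5, "ax":-0.62, "ay":-0.63, "az":-5.07},
--
{"x":-1.19, "y":0.56, "z":0.52, "ax":-0.62, "ay":-0.63, "az":-5.06},
{"x":-1.23, "y":0.45, "z":0.54, "ax":-0.62, "ay":-0.64, "az":-5.06},
{"x":-1.25, "y":0.33, "z":0.56, "ax":-0.62, "ay":-0.63, "az":-5.07},
{"x":-1.27, "y":0.21, "z":0.57, "ax":-0.63, "ay":-0.63, "az":-5.06},
{"x":-1.28, "y":0.1, "z":0.59, "ax":-0.62, "ay":-0.63, "az":-5.06},
```

>>> jog_arm:
  motion:
    - {"x": 0,"y": 0,"z": -2,"ax": 0,"ay": 0,"az": 0}
    - {"x": 0,"y": 0,"z": -3.5,"ax": 0,"ay": 0,"az": 0}
    - {"x": 0,"y": 0,"z": -3.5,"ax": 0,"ay": 0,"az": 0}
    - {"x": 0,"y": 0,"z": -3.5,"ax": 0,"ay": 0,"az": 0}
    - {"x": 0,"y": 0,"z": -3.5,"ax": 0,"ay": 0,"az": 0}

```text
time_s: 12.95
tool_pos: [0.4473, -0.054, 0.2499]
tool_rot: [-180.0, 0.0, 56.1]
force: [0.1, 0.2, 0.1]
grip_width: 0.0783
grasp_force: 0.0
```

>>> jog_arm:
  motion:
    - {"x": 0,"y": 0.6,"z": -0.3,"ax": -0.26,"ay": -0.63,"az": -7.3}
    - {"x": -0.1,"y": 0.6,"z": -0.3,"ax": -0.26,"ay": -0.63,"az": -7.3}
    - {"x": -0.2,"y": 0.6,"z": -0.3,"ax": -0.26,"ay": -0.63,"az": -7.3}
    - {"x": -0.2,"y": 0.6,"z": -0.3,"ax": -0.26,"ay": -0.63,"az": -7.3}
    - {"x": -0.3,"y": 0.5,"z": -0.3,"ax": -0.26,"ay": -0.63,"az": -7.3}
  claw: 0.2

```text
time_s: 13.45
tool_pos: [0.4728, -0.071, 0.2639]
tool_rot: [179.8, 3.4, 92.9]
force: [0.5, 0.3, -0.9]
grip_width: 0.0539
grasp_force: 0.0
```

>>> jog_arm:
  motion:
    - {"x": -0.4,"y": 0.5,"z": -0.3,"ax": -0.26,"ay": -0.63,"az": -7.3}
    - {"x": -0.9,"y": 1.0,"z": 0.4,"ax": -0.62,"ay": -0.63,"az": -5.06}
    - {"x": -1.0,"y": 0.9,"z": 0.5,"ax": -0.62,"ay": -0.63,"az": -5.06}
    - {"x": -1.1,"y": 0.8,"z": 0.5,"ax": -0.62,"ay": -0.63,"az": -5.06}
    - {"x": -1.1,"y": 0.7,"z": 0.5,"ax": -0.62,"ay": -0.63,"az": -5.06}

```text
time_s: 13.95
tool_pos: [0.5237, -0.1052, 0.2517]
tool_rot: [179.4, 6.7, 120.4]
force: [-0.3, 0.1, -0.6]
grip_width: 0.0522
grasp_force: 0.0
```

>>> jog_arm:
  motion:
    - {"x": -1.2,"y": 0.6,"z": 0.5,"ax": -0.62,"ay": -0.63,"az": -5.06}
    - {"x": -1.2,"y": 0.5,"z": 0.5,"ax": -0.62,"ay": -0.63,"az": -5.06}
    - {"x": -1.3,"y": 0.3,"z": 0.5,"ax": -0.62,"ay": -0.63,"az": -5.06}
    - {"x": -1.3,"y": 0.2,"z": 0.5,"ax": -0.62,"ay": -0.63,"az": -5.06}
    - {"x": -1.3,"y": 0.1,"z": 0.5,"ax": -0.62,"ay": -0.63,"az": -5.06}

```text
time_s: 14.45
tool_pos: [0.58, -0.1445, 0.2359]
tool_rot: [-179.9, 10.0, 146.0]
force: [0.7, 0.6, -0.6]
grip_width: 0.052
grasp_force: 0.0
```

>>> jog_arm:
  motion:
    - {"x": 0,"y": 0,"z": 0,"ax": 0,"ay": 0,"az": 0}
    - {"x": 0,"y": 0,"z": 0,"ax": 0,"ay": 0,"az": 0}
    - {"x": 0,"y": 0,"z": 0,"ax": 0,"ay": 0,"az": 0}
    - {"x": 0,"y": 0,"z": 0,"ax": 0,"ay": 0,"az": 0}
    - {"x": 0,"y": 0,"z": 0,"ax": 0,"ay": 0,"az": 0}

```text
time_s: 14.95
tool_pos: [0.5795, -0.1439, 0.2364]
tool_rot: [-180.0, 10.0, 145.8]
force: [-1.0, 0.3, -0.4]
grip_width: 0.0523
grasp_force: 0.0
```

```bash
python3 - <<'E'
from h import *
import cv2
o=env.get_obs(); p,r=cur(); print(o["force"],p,o["tool_rot"],o["time_s"],o["grip_width"],o["qpos"])
W=env.camera_params("wrist"); im=env.read_camera("wrist"); s=env.read_camera("scene")[150:340,170:490]
print("knob pred",proj(knob(1.5),W),"ends home",proj(D(DP,[[0,.1,.105],[0,-.1,.105]]),W),"scene",proj(D(DP,[[0,.1,.105],[0,-.1,.105]]),env.camera_params("scene")))
cv2.imwrite("pics/m6.png",np.vstack([im[::,:,::-1][60:360],cv2.resize(s,(505,300))[:,:,::-1].copy() if 0 else cv2.copyMakeBorder(cv2.resize(s,(505,300)),0,0,0,135,0)[:,:,::-1]]))
z=r.apply([0,0,1]); plan([(knob(1.5)+z*.016,rot(145.9,-10),5)])
E
```

```text
[-1.00680935  0.3274836  -0.42280294] [ 0.57953987 -0.14390612  0.23641098] [-179.99829335    9.99223003  145.76515609] 14.95 0.052253687388729285 [-33.61107503   4.68344727  45.10269799  99.8785864    0.63836314
  67.61166745  66.69823016]
knob pred [[319.37871151 196.30839753]] ends home [[446.78723218 -23.09033972]
 [190.65890555 -22.20079821]] scene [[296.09465876 221.95225383]
 [337.52398649 298.70617733]]
--
{"x":0.29, "y":-0.03, "z":1.5, "ax":-0.01, "ay":-0, "az":-0.03},
{"x":0.3, "y":-0.03, "z":1.51, "ax":-0, "ay":-0, "az":-0.03},
{"x":0.29, "y":-0.03, "z":1.5, "ax":-0.01, "ay":-0, "az":-0.02},
{"x":0.29, "y":-0.03, "z":1.5, "ax":-0.01, "ay":-0, "az":-0.03},
{"x":0.29, "y":-0.03, "z":1.5, "ax":-0, "ay":-0, "az":-0.03},
```

View pics/m6.png

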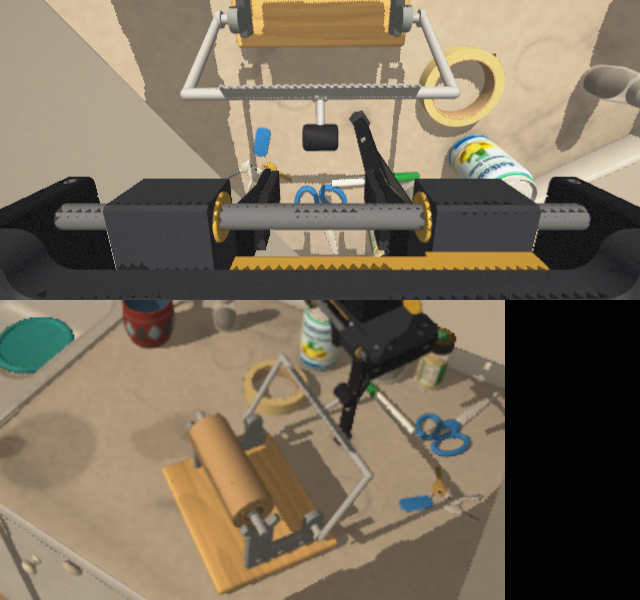

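The picture shows the roll seated in both saddles and the knob at (320, 196), where predicted. I'll descend and pinch it.

>>> jog_arm:
  motion:
    - {"x": 0.3,"y": 0,"z": 1.5,"ax": 0,"ay": 0,"az": 0}
    - {"x": 0.3,"y": 0,"z": 1.5,"ax": 0,"ay": 0,"az": 0}
    - {"x": 0.3,"y": 0,"z": 1.5,"ax": 0,"ay": 0,"az": 0}
    - {"x": 0.3,"y": -0.1,"z": 1.5,"ax": 0,"ay": 0,"az": 0}
    - {"x": 0.3,"y": 0,"z": 1.5,"ax": 0,"ay": 0,"az": 0}

```text
time_s: 15.55
tool_pos: [0.5775, -0.1442, 0.1592]
tool_rot: [-180.0, 10.0, 145.7]
force: [0.2, 0.5, 0.7]
grip_width: 0.0522
grasp_force: 0.0
```

>>> jog_arm:
  motion:
    - {"x": 0,"y": 0,"z": 0,"ax": 0,"ay": 0,"az": 0}
    - {"x": 0,"y": 0,"z": 0,"ax": 0,"ay": 0,"az": 0}
    - {"x": 0,"y": 0,"z": 0,"ax": 0,"ay": 0,"az": 0}
    - {"x": 0,"y": 0,"z": 0,"ax": 0,"ay": 0,"az": 0}
    - {"x": 0,"y": 0,"z": 0,"ax": 0,"ay": 0,"az": 0}
  claw: -0.6
  squeeze: 15

```text
time_s: 16.05
tool_pos: [0.5781, -0.1445, 0.1608]
tool_rot: [180.0, 10.1, 145.8]
force: [-1.1, -0.9, 2.9]
grip_width: 0.0276
grasp_force: 15.0
```

```bash
python3 - <<'E'
from h import *
o=env.get_obs(); p,r=cur(); print(o["grip_width"],o["grasp_force"],o["force"],p,o["time_s"])
z=r.apply([0,0,1]); g=p-z*.016; e=g-knob(1.5); print("grip-knob",e)
w=[];N=20
for k in range(1,N+1):
    j=1.5+(.26-1.5)*k/N; rk=rot(145.9,-10+10*k/N); w.append((knob(j)+e*1+rk.apply([0,0,.016]),rk,1))
plan(w)
E
```

```text
0.02764318498353773 14.99915398657322 [-1.05707364 -0.89762898  2.88567909] [ 0.57814016 -0.14447696  0.16077338] 16.05
grip-knob [0.00054558 0.00012009 0.00094688]
--
{"x":0.65, "y":-0, "z":-0.6, "ax":-0.01, "ay":0.57, "az":-0.13},
{"x":0.69, "y":-0, "z":-0.55, "ax":-0, "ay":0.5, "az":-0},
{"x":0.73, "y":-0, "z":-0.5, "ax":-0, "ay":0.5, "az":-0},
{"x":0.77, "y":-0, "z":-0.45, "ax":-0, "ay":0.5, "az":-0},
{"x":0.79, "y":-0, "z":-0.4, "ax":-0, "ay":0.5, "az":-0},
--
{"x":0.82, "y":-0, "z":-0.34, "ax":-0, "ay":0.5, "az":-0},
{"x":0.84, "y":-0, "z":-0.28, "ax":-0, "ay":0.5, "az":-0},
{"x":0.86, "y":-0, "z":-0.23, "ax":-0, "ay":0.5, "az":-0},
{"x":0.87, "y":-0, "z":-0.16, "ax":-0, "ay":0.5, "az":-0},
{"x":0.88, "y":-0, "z":-0.1, "ax":-0, "ay":0.5, "az":-0},
--
{"x":0.89, "y":-0, "z":-0.04, "ax":-0, "ay":0.5, "az":-0},
{"x":0.89, "y":-0, "z":0.02, "ax":-0, "ay":0.5, "az":-0},
{"x":0.88, "y":-0, "z":0.08, "ax":-0, "ay":0.5, "az":-0},
{"x":0.88, "y":-0, "z":0.15, "ax":-0, "ay":0.5, "az":-0},
{"x":0.86, "y":-0, "z":0.2, "ax":-0, "ay":0.5, "az":-0},
--
{"x":0.85, "y":-0, "z":0.27, "ax":-0, "ay":0.5, "az":-0},
{"x":0.83, "y":-0, "z":0.32, "ax":-0, "ay":0.5, "az":-0},
{"x":0.8, "y":-0, "z":0.38, "ax":-0, "ay":0.5, "az":-0},
{"x":0.77, "y":-0, "z":0.43, "ax":-0, "ay":0.5, "az":-0},
{"x":0.74, "y":-0, "z":0.49, "ax":-0, "ay":0.5, "az":-0},
```

>>> jog_arm:
  motion:
    - {"x": 0.65,"y": 0,"z": -0.6,"ax": 0,"ay": 0.5,"az": 0}
    - {"x": 0.69,"y": 0,"z": -0.55,"ax": 0,"ay": 0.5,"az": 0}
    - {"x": 0.73,"y": 0,"z": -0.5,"ax": 0,"ay": 0.5,"az": 0}
    - {"x": 0.77,"y": 0,"z": -0.45,"ax": 0,"ay": 0.5,"az": 0}
    - {"x": 0.79,"y": 0,"z": -0.4,"ax": 0,"ay": 0.5,"az": 0}

```text
time_s: 16.55
tool_pos: [0.5443, -0.1218, 0.1796]
tool_rot: [-180.0, 7.5, 145.8]
force: [2.4, -1.7, 2.3]
grip_width: 0.0275
grasp_force: 15.0
```

>>> jog_arm:
  motion:
    - {"x": 0.82,"y": 0,"z": -0.34,"ax": 0,"ay": 0.5,"az": 0}
    - {"x": 0.84,"y": 0,"z": -0.28,"ax": 0,"ay": 0.5,"az": 0}
    - {"x": 0.86,"y": 0,"z": -0.23,"ax": 0,"ay": 0.5,"az": 0}
    - {"x": 0.87,"y": 0,"z": -0.16,"ax": 0,"ay": 0.5,"az": 0}
    - {"x": 0.88,"y": 0,"z": -0.1,"ax": 0,"ay": 0.5,"az": 0}

```text
time_s: 17.05
tool_pos: [0.5076, -0.0971, 0.185]
tool_rot: [-179.9, 4.9, 145.7]
force: [-0.5, -2.7, 3.7]
grip_width: 0.0281
grasp_force: 15.0
```

>>> jog_arm:
  motion:
    - {"x": 0.89,"y": 0,"z": -0.04,"ax": 0,"ay": 0.5,"az": 0}
    - {"x": 0.89,"y": 0,"z": 0.02,"ax": 0,"ay": 0.5,"az": 0}
    - {"x": 0.88,"y": 0,"z": 0.08,"ax": 0,"ay": 0.5,"az": 0}
    - {"x": 0.88,"y": 0,"z": 0.15,"ax": 0,"ay": 0.5,"az": 0}
    - {"x": 0.86,"y": 0,"z": 0.2,"ax": 0,"ay": 0.5,"az": 0}

```text
time_s: 17.55
tool_pos: [0.471, -0.0725, 0.177]
tool_rot: [-179.9, 2.4, 145.8]
force: [-1.0, -4.1, -0.0]
grip_width: 0.0277
grasp_force: 15.0
```

```bash
python3 - <<'E'
from h import *
o=env.get_obs(); p,r=cur(); print(o["grip_width"],o["grasp_force"],o["force"],p,o["time_s"])
z=r.apply([0,0,1]); g=p-z*.016; j0=1.5-1.24*.75; e=g-knob(j0); print("grip-knob",e)
w=[];N=10
for k in range(1,N+1):
    j=j0+(.26-j0)*k/N; rk=rot(145.9,-2.5+2.5*k/N); w.append((knob(j)+e*(1-k/N)+np.array([.0005,0,.001])*k/N+rk.apply([0,0,.016]),rk,1))
plan(w)
E
```

```text
0.027688617841925025 14.999993985984474 [-0.96670899 -4.08792525 -0.0196789 ] [ 0.4709936  -0.0724912   0.17702344] 17.55
grip-knob [-0.00120178  0.00078143 -0.00082736]
--
{"x":0.4, "y":0.01, "z":0.11, "ax":-0.12, "ay":0.13, "az":-0.15},
{"x":0.4, "y":-0, "z":0.12, "ax":0, "ay":0.25, "az":0},
{"x":0.4, "y":0, "z":0.14, "ax":0, "ay":0.25, "az":0},
{"x":0.39, "y":0, "z":0.15, "ax":0, "ay":0.25, "az":0},
{"x":0.39, "y":0.01, "z":0.17, "ax":0, "ay":0.25, "az":0},
--
{"x":0.37, "y":0, "z":0.18, "ax":0, "ay":0.25, "az":0},
{"x":0.38, "y":0, "z":0.19, "ax":0, "ay":0.25, "az":0},
{"x":0.36, "y":0.01, "z":0.21, "ax":0, "ay":0.25, "az":0},
{"x":0.35, "y":0, "z":0.22, "ax":0, "ay":0.25, "az":0},
{"x":0.35, "y":0, "z":0.23, "ax":0, "ay":0.25, "az":0},
```

>>> jog_arm:
  motion:
    - {"x": 0.4,"y": 0,"z": 0.12,"ax": 0,"ay": 0.25,"az": 0}
    - {"x": 0.4,"y": 0,"z": 0.13,"ax": 0,"ay": 0.25,"az": 0}
    - {"x": 0.4,"y": 0,"z": 0.15,"ax": 0,"ay": 0.25,"az": 0}
    - {"x": 0.39,"y": 0,"z": 0.16,"ax": 0,"ay": 0.25,"az": 0}
    - {"x": 0.39,"y": 0,"z": 0.18,"ax": 0,"ay": 0.25,"az": 0}

```text
time_s: 18.05
tool_pos: [0.4553, -0.062, 0.1691]
tool_rot: [-179.9, 1.2, 145.7]
force: [-2.7, -4.4, 1.0]
grip_width: 0.028
grasp_force: 15.0
```

>>> jog_arm:
  motion:
    - {"x": 0.38,"y": 0,"z": 0.19,"ax": 0,"ay": 0.25,"az": 0}
    - {"x": 0.38,"y": 0,"z": 0.2,"ax": 0,"ay": 0.25,"az": 0}
    - {"x": 0.36,"y": 0,"z": 0.22,"ax": 0,"ay": 0.25,"az": 0}
    - {"x": 0.35,"y": 0,"z": 0.23,"ax": 0,"ay": 0.25,"az": 0}
    - {"x": 0,"y": 0,"z": 0,"ax": 0,"ay": 0,"az": 0}

```text
time_s: 18.55
tool_pos: [0.4427, -0.0535, 0.1602]
tool_rot: [-179.8, 0.1, 145.8]
force: [-3.2, -4.0, 1.3]
grip_width: 0.0278
grasp_force: 15.0
```

```bash
python3 - <<'E'
from h import *
o=env.get_obs(); p,r=cur(); print(o["grip_width"],o["grasp_force"],o["force"],p,o["time_s"])
z=r.apply([0,0,1]); g=p-z*.016
L=(R.from_euler('z',-DP[2],degrees=True).apply(g-[DP[0],DP[1],0]));a=np.arctan2(L[2]-.06,.075-L[0]);print("joint est",a-np.radians(39),np.hypot(L[2]-.06,.075-L[0]))
E
```

```text
0.02781054165528427 14.999365147668868 [-3.19473415 -4.03847947  1.25838281] [ 0.44266781 -0.0534921   0.1601531 ] 18.55
joint est 0.29124423319679893 0.14062601111840778
```

>>> jog_arm:
  motion:
    - {"x": 0.15,"y": 0,"z": 0.11,"ax": 0,"ay": 0,"az": 0}
    - {"x": 0.15,"y": 0,"z": 0.11,"ax": 0,"ay": 0,"az": 0}
    - {"x": 0.15,"y": 0,"z": 0.11,"ax": 0,"ay": 0,"az": 0}
    - {"x": 0.1,"y": 0,"z": 0.08,"ax": 0,"ay": 0,"az": 0}
    - {"x": 0,"y": 0,"z": 0,"ax": 0,"ay": 0,"az": 0}

```text
time_s: 19.05
tool_pos: [0.4382, -0.0505, 0.1562]
tool_rot: [-179.8, 0.1, 145.8]
force: [-3.6, -4.4, 1.2]
grip_width: 0.0276
grasp_force: 15.0
```

>>> jog_arm:
  motion:
    - {"x": 0.1,"y": 0,"z": 0.08,"ax": 0,"ay": 0,"az": 0}
    - {"x": 0.1,"y": 0,"z": 0.08,"ax": 0,"ay": 0,"az": 0}
    - {"x": 0,"y": 0,"z": 0,"ax": 0,"ay": 0,"az": 0}
    - {"x": 0,"y": 0,"z": 0,"ax": 0,"ay": 0,"az": 0}
    - {"x": 0,"y": 0,"z": 0,"ax": 0,"ay": 0,"az": 0}

```text
time_s: 19.55
tool_pos: [0.4373, -0.0499, 0.1554]
tool_rot: [-179.9, 0.2, 145.7]
force: [-3.2, -6.2, 5.0]
grip_width: 0.0282
grasp_force: 15.0
```

The bar now bears on the roll (upward force rising). I'll open and retreat.

>>> jog_arm:
  motion:
    - {"x": 0,"y": 0,"z": 0,"ax": 0,"ay": 0,"az": 0}
    - {"x": 0,"y": 0,"z": 0,"ax": 0,"ay": 0,"az": 0}
    - {"x": 0,"y": 0,"z": 0,"ax": 0,"ay": 0,"az": 0}
    - {"x": 0,"y": 0,"z": 0,"ax": 0,"ay": 0,"az": 0}
    - {"x": 0,"y": 0,"z": 0,"ax": 0,"ay": 0,"az": 0}
  claw: 0.2

```text
time_s: 20.05
tool_pos: [0.4381, -0.0488, 0.1553]
tool_rot: [-180.0, 0.2, 145.8]
force: [0.5, 0.3, -0.0]
grip_width: 0.051
grasp_force: 0.0
```

>>> jog_arm:
  motion:
    - {"x": 0,"y": 0,"z": -1,"ax": 0,"ay": 0,"az": 0}
    - {"x": 0,"y": 0,"z": -2,"ax": 0,"ay": 0,"az": 0}
    - {"x": 0,"y": 0,"z": -3,"ax": 0,"ay": 0,"az": 0}
    - {"x": 0,"y": 0,"z": -3,"ax": 0,"ay": 0,"az": 0}
    - {"x": 0,"y": 0,"z": -3,"ax": 0,"ay": 0,"az": 0}

```text
time_s: 20.55
tool_pos: [0.4376, -0.049, 0.2774]
tool_rot: [180.0, 0.3, 145.7]
force: [1.0, -0.1, -0.1]
grip_width: 0.0523
grasp_force: 0.0
```

>>> jog_arm:
  motion:
    - {"x": -0.5,"y": 3,"z": -0.3,"ax": 0,"ay": 0,"az": 0}
    - {"x": -0.5,"y": 4,"z": -0.3,"ax": 0,"ay": 0,"az": 0}
    - {"x": -0.5,"y": 4,"z": -0.3,"ax": 0,"ay": 0,"az": 0}
    - {"x": 0,"y": 4,"z": 0,"ax": 0,"ay": 0,"az": 0}
    - {"x": 0,"y": 3,"z": 0,"ax": 0,"ay": 0,"az": 0}

```text
time_s: 21.05
tool_pos: [0.5524, 0.0944, 0.2849]
tool_rot: [180.0, 0.3, 145.9]
force: [0.8, -0.3, -0.3]
grip_width: 0.0521
grasp_force: 0.0
```

```bash
python3 - <<'E'
from h import *
import cv2
S=env.camera_params("scene");T=env.camera_params("top")
a=env.read_camera("scene")[175:345,235:415]; b=env.read_camera("top")[185:325,280:430]
cv2.imwrite("pics/f7.png",np.hstack([cv2.resize(a,(424,400),interpolation=2),cv2.resize(b,(376,351),interpolation=2)] if 0 else [cv2.resize(a,(400,378),interpolation=2),cv2.resize(b,(400,378),interpolation=2)])[:,:,::-1])
E=D(DP,[[0,.1,.105],[0,-.1,.105]]); k=knob(.24)
f=lambda P:((proj(P,S)-[235,175])*[400/180,378/170]).round(), 
print(f[0](E),f[0](k)); t=((proj(np.vstack([E,k]),T)-[280,185])*[400/150,378/140]+[400,0]).round(); print(t)
E
```

```text
[[136. 104.]
 [228. 275.]] [[168. 138.]]
[[515. 144.]
 [692. 284.]
 [602. 216.]]
```

View pics/f7.png

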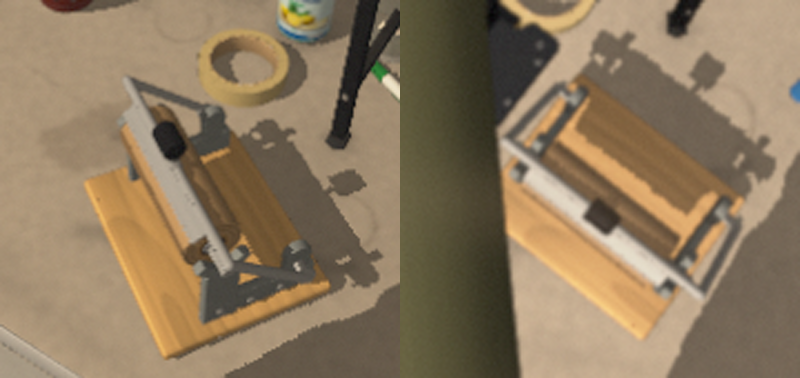

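The bar rests on the roll: the knob is at (168, 140), against (168, 138) predicted for joint 0.24. The roll sits in both saddles, the tape is untouched and the arm is clear, so I'm handing in.

```bash
python3 -c "
from cell import env
print(env.sign_off())"
```

```text
the job is handed in; nothing more can be done
None
```

I swung the tear bar back, laid the roll in both saddles and brought the bar down onto the paper. The tape, mug and salt shaker were left alone, and I handed the job in after about 21 s of robot time.

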